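# Take the retaining nut off a dishwasher spray arm

### The job

The spray arm on this upturned dishwasher rack has to come off for descaling: unscrew the round retaining nut in its middle. Nobody knows whether its thread is right- or left-handed, so ease it gently a little one way and then the other, never forcing it where it will not go, turn it the way it gives until it is free, and lift it straight up off the hub. Leave the things on and around the rack where they are, and finish while still holding the nut in the gripper, upright and at rest over the hub, its whole stem a few centimetres clear above the spray arm.

Things in the scene. Friction and masses are not known exactly. Their poses are not given: they have to be found in the camera images.
- rack: Upper wire basket (370 x 456 mm, 162 mm high) of a dishwasher, standing upside down and firm on the worktop. Origin: centre of its footprint, on the worktop; z up, y along its long side towards the feed pipe's inlet. A grey plastic feed pipe on its upturned floor leads to the hub at its centre (58 mm across, top 195 mm above the worktop).
- hub_mouth (a point): Centre of the hub's mouth, 195 mm above the worktop, hidden under the spray arm: a slot 39 mm long along the rack's y, 22 mm wide. The nut's lugs catch under its edges. It is a quick thread: turned 70 to 105 degrees from the start, in the one direction in which it opens, it is free, rises up to 3 mm by itself and lifts straight off. Which direction that is cannot be seen.
- nut: Grey plastic retaining nut, upright on the rack's centre, about 60 g. Head: round ribbed cylinder 48 mm across, 30 mm tall (218 to 248 mm above the worktop), the part to grip. Below it a stem 46 mm long goes through the spray arm into the hub. Origin: the stem's tip, 172 mm above the worktop at the start; z up through the head; at the start its x axis lies along the rack's x.
- nut_lugs (a point): Point on the nut's axis 15 mm above its origin, where two lugs (36 mm over both, 7 mm wide, along the nut's x) stand out from the stem (18 mm thick above them, 12 mm below). A rubber seal pushes the nut up with 8 N, so it turns with some friction (0.05 to 0.15 N m) and, turned the right way, stays where it is left. Turned the wrong way and let go, it springs back to within 4 degrees.
- nut_grip (a point): Point on the nut's axis 5 mm below the top of its head, 71 mm above its origin: a good place for the TCP, with the fingers pointing down; the fingertips then stay clear of the spray arm.
- stop (a joint): How far the nut twists its hidden stop out of rest, rad about the upright axis, either sign; 0 at rest. Turned the wrong way, the nut meets the stop after 2 to 5 degrees; it gives like a stiff spring, 4 N m per rad. Trying the wrong way by 10 degrees does no harm; once the stop is twisted more than 0.25 rad (the nut forced some 18 degrees or more the wrong way) the thread is ruined.
- spray_arm (a joint): Angle of the grey spray arm (448 mm long, 54 mm wide, 14 mm thick, its top 216 mm above the worktop) about the nut's axis, rad, 0 when it lies along the rack's x. It turns freely under the nut's head and may point anywhere.
- brush: White dish brush, 222 mm long, 30 mm high, lying on the rack's floor wires; origin: on its underside, near the middle. Not to be disturbed.
- roller: Grey rack roller, 48 mm across, 17 mm high, lying on the rack's floor wires; origin: on its underside, near the middle. Not to be disturbed.
- cutlery_basket: Grey cutlery basket 100 x 160 x 110 mm on the worktop left of the rack; origin: centre of its underside. Not to be disturbed.
- mug: White mug, 82 mm across, 95 mm high; origin: centre of its underside. Not to be disturbed.
- descaler: White bottle of descaler, 72 mm across, 190 mm high; origin: centre of its underside. Not to be disturbed.
- tumbler: Glass tumbler, 74 mm across, 100 mm high; origin: centre of its underside. Not to be disturbed.
- screwdriver: Screwdriver 200 mm long lying on the worktop; origin: under its middle. Not to be disturbed.

How it is judged:
On the way:
1. the nut, still seated in the hub, is turned about a quarter turn, until it is free (angle between the x axis of nut and the x axis of rack, either way round above 1.05 rad and z of nut in the frame of rack below 0.184 m and horizontal distance between nut and rack below 0.01 m).
At the end, for the whole second after the job is handed in: The nut is off and held still (below 30 mm/s) in the fingers (more than 2 N), upright within 20 degrees, the stem's tip at least 63 mm higher than where it sat and within 150 mm of the hub's axis seen from above, touching neither the rack, the hub nor the spray arm (z of nut in the frame of rack above 0.235 m and angle between nut's own z axis and vertical below 0.35 rad and horizontal distance between nut and rack below 0.15 m and linear speed of nut below 0.03 m/s and contact force between the fingers and nut above 2 N and contact force between nut and rack below 0.1 N); the arm keeps its last pose, push and grip.
It fails at once if the nut is forced against its stop (stop twisted more than 0.25 rad) (value of joint stop above 0.25 rad or value of joint stop below -0.25 rad).
It fails at once if a thing on or around the rack is disturbed (moved more than 30 mm) (distance of any of brush, roller, cutlery_basket, mug, descaler, tumbler, screwdriver from where it was at the start of the episode above 0.03 m).
It also fails if it takes over 45 s, if anything falls off the work surface, if the arm or the gripper's body presses on something with over 40 N, if the wrist force passes 120 N, or if a joint passes its speed limit or range.

### The arm

A 6-joint arm with a two-finger parallel gripper is mounted at the origin on the work surface. World frame = base frame: x ahead of the robot, y to its left, z up, the work surface at z = 0. Lengths are in m, angles in rad, forces in N, time in s.
With the tool pointing down it reaches from about 0.425 to 0.95 m from the base axis. Payload 3.5 kg.
Tool frame: the origin (TCP) lies between the finger pads, 19 mm behind the fingertips; this is the grasp point; z points along the fingers, y is the line along which they close (so a half turn about z gives the same grasp; the last joint's range is limited). The gripper opens to 85 mm and grips with 20 to 120 N. Pads are 22 mm wide; open, the fingers measure 114 mm over their backs; the gripper's body (76 mm by 85 mm) begins 54 mm behind the grasp point. The pads swing forward as they close: fully open they stand 13 mm farther back than shut.
Start: joints at [-1.306, 0.286, 1.577, -0, 1.279, -0.15], TCP at [0.272, -0.618, 0.25] pointing down, gripper open.
Joint ranges: [-2.77, 2.77], [-0.9, 2.22], [0.21, 2.48], [-1.53, 4.67], [0.24, 2.81], [-2.84, 2.84]. Speed limits (rad/s): [2.79, 2.79, 3.14, 3.14, 3.14, 3.14].

### API

Orientations are given as a unit quaternion [x, y, z, w].
In Python, from plant import get_state, read_camera, sign_off, recognise gives the robot as it stands.
- The arm moves only by the tool arm_command, never from a script. Its argument "steps" is a list of rows, each an object with "translation": the shift along the tool's x, y, z scaled (see below), a list of three; "twist": the turn, a rotation vector about the tool's x, y, z scaled (see below), a list of three; "fingers": the opening, from -1 (shut) to 1 (fully open). In form: [{"translation": [x, y, z], "twist": [rx, ry, rz], "fingers": fingers}, ...]. A call has 1 to 5 rows; each row is the pose to reach, as a shift and turn from the pose commanded when the call began, along the tool's axes at that moment; what a row does not reach only later rows make up. The controller multiplies each number of a shift by 75 cm and each number of a turn by 60 degrees. A row lasts 1/8 s, in which the tool goes at most 62.5 mm and 10.7 degrees, less where a joint would pass 70% of its speed; a pose out of reach is approached as far as the arm can. A call with a number of a shift or a turn outside -1 to 1 is refused whole. A call with a gripper value outside its range is refused whole. The fingers move at their own pace and stop on an object; "grip_force" is the grip in N (left out, the last holds). Time passes only in rows, so rows that repeat a pose let the fingers close. It gives the time, the measured TCP pose, the force, the opening and the grip force at its end, in the units of the state.
- get_state(): the state, without advancing time (a new reading comes with each control period).
- read_camera(name): name is "side" or "top"; returns a dict with "pixels" (480x640x3 uint8, red, green, blue), "K" (3x3 intrinsics, pixels), "k1" (the pictures are not rectified: a ray, as slopes to the right and down, at radius r is drawn at 1 + k1 r^2 times it, then the intrinsics apply), "R" (3x3) and "t" (3): a world point X has camera coordinates R X + t. Camera axes: x right, y down, z forward; pixel columns grow to the right and rows downward; lengths in m; the calibration is good to about 2 mm. A picture is of the moment at which its call begins. There is no depth.
- sign_off(): hands the job in; it is judged then, once.
Trained networks look in a picture, given as the dict that the camera call returned (one of the last four; its "shot" number tells which), for a name from the list of things; names that differ only in an ending like _2 or _b are one class to them, and where a whole thing is asked for, a point or a joint stands for the part that bears it (a point fixed in the world has none). Each returns a list of dicts, best first, with "conf" (0 to 1); they miss things now and then, are a little off and sometimes report something else, mostly with a low value. They report only what shows in the picture. A call takes as long as a camera call.
- recognise(picture, query): "point" ([row, column] in pixels, amid what is visible of it).
The state is a dict: "time": time; "qpos": joint angles; "dq": joint speeds; "joint_efforts": joint torques, N m; "eef_pos": TCP position; "tcp_rot": TCP orientation; "contact_force": force on the tool from outside, world axes, zero at the start; "wrist_torque": the same for the moment, N m; "opening": opening from 0.0 (shut) to 1.0 (fully open); "finger_force": force on a finger pad.
Only numpy, scipy, OpenCV 4.12 (cv2) and the standard library are available. Lean on these libraries where they do the work, as an engineer would, in place of code of your own. Each camera call takes 0.05 s, during which the arm holds its last target. There are 200 camera calls.

## Working session

There is one attempt and no reset: what is moved stays moved. The work goes in short steps, Python scripts to look and compute and a tool call to move; the robot and the scene stay as the last step left them, time stands still between calls to the robot, and variables do not carry over. Pictures are saved under pics/ and viewed, at most 10 in all, crops included, and the job is handed in when it is done.

Besides the shell and the picture viewer there is one more tool, called after "Request:" as name([rows], argument=value, ...), one row to a line, values as JSON. arm_command: Moves the arm, as the interface text tells. Shifts and turns lie within -1 to 1; 1 stands for 75 cm of shift or 60 degrees of turn. Its arguments: {"type":"object","properties":{"steps":{"type":"array"},"grip_force":{"type":"number"}},"required":["steps"]}

```bash
mkdir -p pics; ls
cat > h.py <<'E'
import numpy as np, cv2
from plant import *
from scipy.spatial.transform import Rotation as Ro
def ray(c,rc):
    K=c["K"];K=np.array(K);k=c["k1"]
    d=np.array([(rc[1]-K[0,2])/K[0,0],(rc[0]-K[1,2])/K[1,1]])
    u=d.copy()
    for _ in range(30): u=d/(1+k*(u@u))
    R=np.array(c["R"]);t=np.array(c["t"])
    return -R.T@t, R.T@np.array([u[0],u[1],1])
def atz(c,rc,z):
    o,d=ray(c,rc); return o+d*(z-o[2])/d[2]
def proj(c,X):
    p=np.array(c["R"])@X+np.array(c["t"]);u=p[:2]/p[2];u=u*(1+c["k1"]*(u@u));K=np.array(c["K"])
    return K[0,0]*u[0]+K[0,2],K[1,1]*u[1]+K[1,2]
E
python3 - <<'E'
from h import *
s=get_state();print({k:np.round(v,3).tolist() for k,v in s.items()})
for n in("top","side"):
    c=read_camera(n);cv2.imwrite(f"pics/{n}0.png",c["pixels"][:,:,::-1])
    print(n,"cam pos",-np.array(c["R"]).T@c["t"])
    for q in("nut","nut_grip","spray_arm","rack","brush","roller"):
        for r in recognise(c,q)[:2]: print(q,r,np.round(atz(c,r["point"],0.243),3))
E
```

```text
pics
{'time': 0.0, 'qpos': [-1.306, 0.287, 1.578, -0.0, 1.279, -0.15], 'dq': [-0.0, -0.001, 0.0, 0.001, -0.001, 0.0], 'joint_efforts': [0.0, -40.598, -29.263, -0.0, 0.006, 0.0], 'eef_pos': [0.272, -0.617, 0.249], 'tcp_rot': [0.979, 0.206, -0.0, -0.001], 'contact_force': [-0.53, -0.106, -0.493], 'wrist_torque': [-0.079, -0.024, 0.038], 'finger_force': 0.0, 'opening': 1.0}
top cam pos [0.35460878 0.01001749 1.33546556]
nut {'point': [222.6, 323.5], 'conf': 0.71} [ 0.553 -0.005  0.243]
nut_grip {'point': [223.2, 323.2], 'conf': 0.64} [ 0.552 -0.005  0.243]
nut_grip {'point': [249.0, 464.9], 'conf': 0.24} [ 0.485 -0.359  0.243]
spray_arm {'point': [229.2, 315.5], 'conf': 0.75} [0.537 0.015 0.243]
rack {'point': [229.1, 304.9], 'conf': 0.86} [0.537 0.041 0.243]
brush {'point': [267.6, 315.5], 'conf': 0.91} [0.441 0.015 0.243]
roller {'point': [187.9, 359.8], 'conf': 0.39} [ 0.642 -0.098  0.243]
roller {'point': [283.7, 160.1], 'conf': 0.31} [0.402 0.4   0.243]
side cam pos [ 0.34933699 -1.24734498  0.88839805]
nut {'point': [220.1, 316.6], 'conf': 0.79} [ 0.55  -0.005  0.243]
nut_grip {'point': [220.4, 314.6], 'conf': 0.71} [ 0.545 -0.006  0.243]
spray_arm {'point': [238.9, 327.3], 'conf': 0.89} [ 0.561 -0.102  0.243]
rack {'point': [258.3, 320.8], 'conf': 0.56} [ 0.532 -0.186  0.243]
brush {'point': [235.9, 274.3], 'conf': 0.71} [ 0.44  -0.074  0.243]
roller {'point': [265.3, 363.2], 'conf': 0.71} [ 0.618 -0.225  0.243]
```

View pics/top0.png

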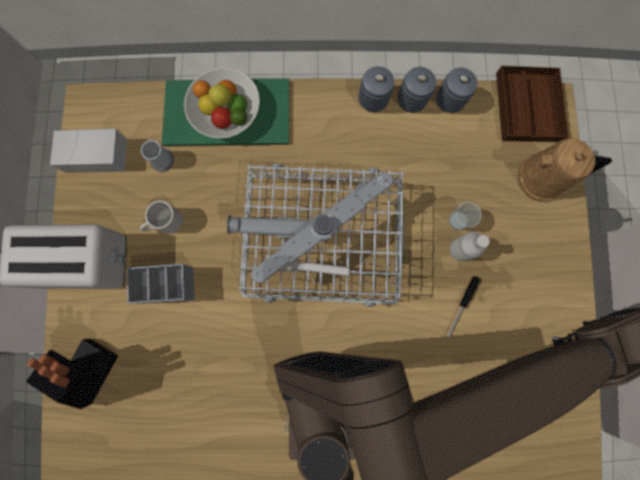

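View pics/side0.png

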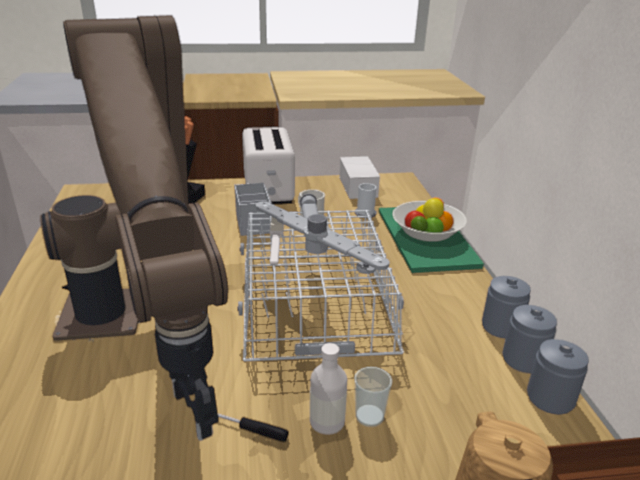

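Run:
```python
import cv2
a=cv2.imread("pics/top0.png")[180:270,260:390]
cv2.imwrite("pics/crop0.png",cv2.resize(a,None,fx=6,fy=6,interpolation=cv2.INTER_CUBIC))
```

```text
(no output)
```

View pics/crop0.png

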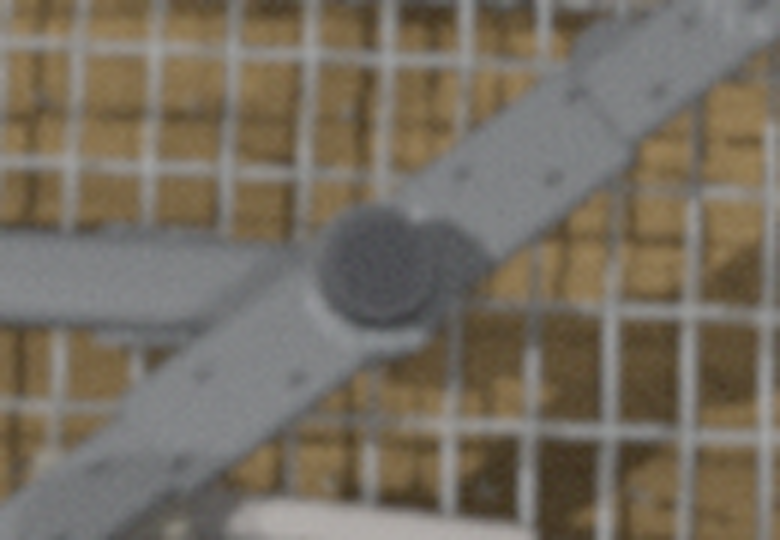

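The pictures show the nut's dark head at about (row 224, col 323) in top and (220, 316) in side. The pipe inlet points left in the top view (+y). The arm's way across has only the descaler and basket below it, so I raise first and then cross.

Request:
arm_command([
  {"translation": [0,0,-0.08],"twist": [0,0,0],"fingers": 1},
  {"translation": [0.02,-0.02,-0.15],"twist": [0,0,-0.17],"fingers": 1},
  {"translation": [0.08,-0.07,-0.15],"twist": [0,0,-0.34],"fingers": 1},
  {"translation": [0.14,-0.12,-0.15],"twist": [0,0,-0.5],"fingers": 1},
  {"translation": [0.2,-0.18,-0.15],"twist": [0,0,-0.6],"fingers": 1},
])

```text
time: 1.32
eef_pos: [0.3551, -0.4333, 0.3627]
tcp_rot: [0.866, 0.5, 0.0, 0.0]
contact_force: [0.9, -0.2, 0.2]
opening: 1.002
finger_force: 0.0
```

```bash
cat >> h.py <<'E'
def cmd(p,yaw):
    "shift/turn in command units from measured pose to p, tool down, tool-x at yaw"
    s=get_state();R=Ro.from_quat(s["tcp_rot"])
    T=Ro.from_euler("z",yaw)*Ro.from_euler("x",np.pi)
    q=R.inv()*T
    print("t",round(s["time"],2),"pos",np.round(s["eef_pos"],4),"q",np.round(s["qpos"],2))
    print("trans",np.round(R.inv().apply(np.array(p)-s["eef_pos"])/.75,4),"twist",np.round(np.degrees(q.as_rotvec())/60,4))
E
python3 - <<'E'
from h import *
c=read_camera("top");print(atz(c,[223.7,322.8],.248));
for r in recognise(c,"nut"):print(r,atz(c,r["point"],.24))
c=read_camera("side");
for r in recognise(c,"nut"):print(r,atz(c,r["point"],.236))
for d in((0,0,.248),(.024,0,.24),(-.024,0,.24)):print(proj(c,np.array([.55,-.004,0])+d))
a=c["pixels"][185:275,255:385,::-1];cv2.imwrite("pics/crop1.png",cv2.resize(a,None,fx=6,fy=6,interpolation=cv2.INTER_CUBIC))
cmd([.551,-.004,.34],np.pi/2)
E
```

```text
[ 0.54965186 -0.00346945  0.248     ]
{'point': [222.2, 321.9], 'conf': 0.63} [ 0.55490489 -0.00133977  0.24      ]
{'point': [219.4, 317.7], 'conf': 0.77} [0.55548675 0.01232459 0.236     ]
(np.float64(316.6036571873625), np.float64(218.16801653111085))
(np.float64(326.1275405667533), np.float64(220.60572972290495))
(np.float64(306.8832937539117), np.float64(221.52400753072496))
t 1.52 pos [ 0.355  -0.434   0.3631] q [-1.07 -0.03  1.72 -0.    1.45 -0.54]
trans [ 0.627  -0.0619  0.0301] twist [ 0.0007  0.0013 -0.5024]
```

View pics/crop1.png

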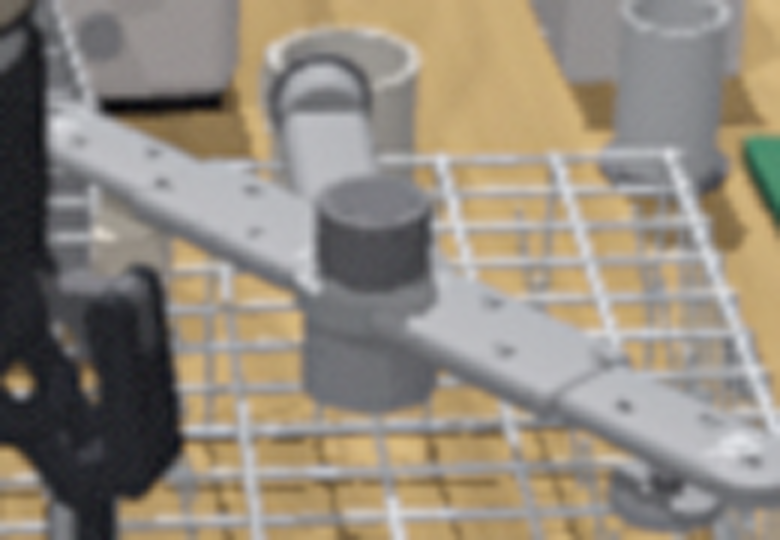

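The side crop shows the head's top-face centre at (row 218.8, col 317.5), which agrees with about (0.551, -0.004).

Request:
arm_command([
  {"translation": [0.08,-0.008,0],"twist": [0,0,-0.1],"fingers": 1},
  {"translation": [0.16,-0.016,0],"twist": [0,0,-0.2],"fingers": 1},
  {"translation": [0.24,-0.024,0],"twist": [0,0,-0.3],"fingers": 1},
  {"translation": [0.32,-0.032,0],"twist": [0,0,-0.4],"fingers": 1},
  {"translation": [0.4,-0.04,0],"twist": [0,0,-0.5],"fingers": 1},
])

```text
time: 2.15
eef_pos: [0.4804, -0.1603, 0.3627]
tcp_rot: [0.708, 0.706, -0.0, 0.0]
contact_force: [0.7, -1.2, 0.2]
opening: 0.999
finger_force: 0.0
```

```bash
python3 -c "
from h import *
cmd([.551,-.004,.32],np.pi/2)"
```

```text
t 2.15 pos [ 0.4804 -0.1603  0.3627] q [-0.52 -0.16  1.84 -0.    1.46 -0.52]
trans [0.2088 0.0934 0.0568] twist [ 0.0005  0.0007 -0.0033]
```

Request:
arm_command([
  {"translation": [0.07,0.031,0.02],"twist": [0,0,0],"fingers": 1},
  {"translation": [0.14,0.062,0.04],"twist": [0,0,0],"fingers": 1},
  {"translation": [0.209,0.0935,0.057],"twist": [0,0,0],"fingers": 1},
  {"translation": [0.209,0.0935,0.057],"twist": [0,0,0],"fingers": 1},
])

```text
time: 2.65
eef_pos: [0.5512, -0.0021, 0.3179]
tcp_rot: [0.707, 0.707, -0.001, -0.001]
contact_force: [0.2, -0.7, -0.6]
opening: 1.002
finger_force: 0.0
```

Run:
```python
from h import *
cmd([.551,-.004,.243],np.pi/2)
c=read_camera("side")
a=c["pixels"][145:265,240:400,::-1];cv2.imwrite("pics/crop2.png",cv2.resize(a,None,fx=5,fy=5,interpolation=cv2.INTER_CUBIC))
s=get_state();print(proj(c,s["eef_pos"]),proj(c,np.array(s["eef_pos"])-[0,0,.019]),s["wrist_torque"],s["contact_force"])
```

```text
t 2.65 pos [ 0.5512 -0.0021  0.3179] q [-0.19 -0.03  1.8   0.    1.37 -0.19]
trans [-0.0026  0.      0.0998] twist [-0.0029 -0.0008 -0.0008]
(np.float64(317.7087530533619), np.float64(191.76309508516485)) (np.float64(317.5161641518022), np.float64(198.9769136035923)) [-0.00424513  0.03015034  0.00835822] [-0.66394108 -0.53640348  0.94960184]
```

View pics/crop2.png

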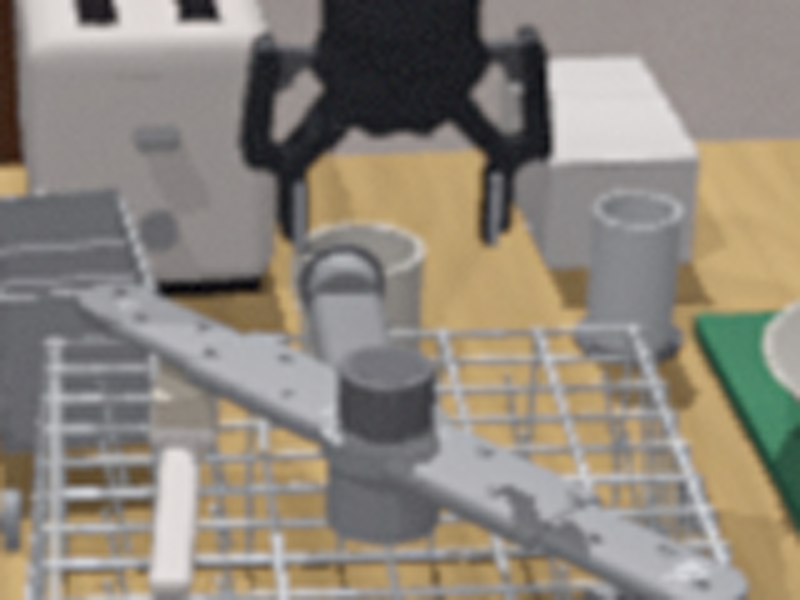

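The crop shows the open fingers centred over the head, with finger tips at about columns 298 and 490 and the nut at 387. Descending.

Request:
arm_command([
  {"translation": [-0.002,0,0.05],"twist": [0,0,0],"fingers": 1},
  {"translation": [-0.003,0,0.08],"twist": [0,0,0],"fingers": 1},
  {"translation": [-0.003,0,0.1],"twist": [0,0,0],"fingers": 1},
  {"translation": [-0.003,0,0.1],"twist": [0,0,0],"fingers": 1},
])

```text
time: 3.2
eef_pos: [0.5501, -0.0076, 0.244]
tcp_rot: [0.709, 0.705, -0.001, -0.001]
contact_force: [-0.1, -0.4, 0.1]
opening: 1.001
finger_force: 0.0
```

Request:
arm_command([
  {"translation": [0,0,0],"twist": [0,0,0],"fingers": 0},
  {"translation": [0,0,0],"twist": [0,0,0],"fingers": -0.4},
  {"translation": [0,0,0],"twist": [0,0,0],"fingers": -0.6},
  {"translation": [0,0,0],"twist": [0,0,0],"fingers": -0.8},
  {"translation": [0,0,0],"twist": [0,0,0],"fingers": -0.8},
], grip_force=40)

```text
time: 3.82
eef_pos: [0.5507, -0.0064, 0.2465]
tcp_rot: [0.708, 0.706, 0.0, 0.001]
contact_force: [-2.7, 0.3, 6.1]
opening: 0.545
finger_force: 40.7
```

Run:
```python
from h import *
cmd([.551,-.004,.243],np.pi/2)
s=get_state();print({k:np.round(s[k],3).tolist() for k in("contact_force","wrist_torque","finger_force","opening","joint_efforts")})
```

```text
t 3.83 pos [ 0.5507 -0.0064  0.2465] q [-0.2   0.01  1.89 -0.    1.24 -0.19]
trans [0.0031 0.0004 0.0047] twist [ 0.0011  0.0008 -0.0034]
{'contact_force': [-2.713, 0.325, 6.09], 'wrist_torque': [-0.007, 0.575, -0.035], 'finger_force': 40.659, 'opening': 0.545, 'joint_efforts': [0.189, -26.493, -27.023, 0.213, -0.724, 0.013]}
```

Request:
arm_command([
  {"translation": [0,0,0],"twist": [0,0,-0.03],"fingers": -0.8},
  {"translation": [0,0,0],"twist": [0,0,-0.07],"fingers": -0.8},
  {"translation": [0,0,0],"twist": [0,0,-0.1],"fingers": -0.8},
  {"translation": [0,0,0],"twist": [0,0,-0.14],"fingers": -0.8},
  {"translation": [0,0,0],"twist": [0,0,-0.14],"fingers": -0.8},
])

```text
time: 4.45
eef_pos: [0.5514, -0.0061, 0.2466]
tcp_rot: [0.655, 0.756, 0.001, 0.001]
contact_force: [0.1, 1.1, 4.8]
opening: 0.547
finger_force: 40.6
```

```bash
cat > st.py <<'E'
from h import *
cmd([.551,-.004,.243],np.pi/2)
s=get_state();print({k:np.round(s[k],3).tolist() for k in("contact_force","wrist_torque","finger_force","opening","joint_efforts")})
E
python3 st.py
```

```text
t 4.45 pos [ 0.5514 -0.0061  0.2466] q [-0.2   0.02  1.89  0.    1.24 -0.34]
trans [ 0.0029 -0.0002  0.0047] twist [0.0036 0.0003 0.1365]
{'contact_force': [0.142, 1.141, 4.834], 'wrist_torque': [0.068, 0.122, -0.046], 'finger_force': 40.618, 'opening': 0.547, 'joint_efforts': [-0.229, -26.747, -26.483, -0.115, -0.189, -0.055]}
```

CCW turns 8° at only about 0.05 N m. Now the other way for comparison.

Request:
arm_command([
  {"translation": [0,0,0],"twist": [0,0,0.07],"fingers": -0.8},
  {"translation": [0,0,0],"twist": [0,0,0.14],"fingers": -0.8},
  {"translation": [0,0,0],"twist": [0,0,0.19],"fingers": -0.8},
  {"translation": [0,0,0],"twist": [0,0,0.25],"fingers": -0.8},
  {"translation": [0,0,0],"twist": [0,0,0.25],"fingers": -0.8},
])

```text
time: 5.08
eef_pos: [0.5513, -0.0066, 0.2465]
tcp_rot: [0.748, 0.664, 0.001, 0.002]
contact_force: [0.1, -0.9, 5.5]
opening: 0.544
finger_force: 40.6
```

```bash
python3 st.py
```

```text
t 5.08 pos [ 0.5513 -0.0066  0.2465] q [-0.2   0.02  1.89 -0.    1.24 -0.08]
trans [ 0.0034 -0.0009  0.0047] twist [ 0.0033  0.0014 -0.1127]
{'contact_force': [0.1, -0.855, 5.514], 'wrist_torque': [-0.127, 0.167, 0.235], 'finger_force': 40.634, 'opening': 0.544, 'joint_efforts': [0.122, -26.762, -26.48, 0.279, -0.211, 0.306]}
```

CW meets 0.24–0.3 N m at 6.7°, so that is the stop, and CCW (negative tool z) opens it.

Request:
arm_command([
  {"translation": [0,0,0],"twist": [0,0,-0.12],"fingers": -0.8},
  {"translation": [0,0,0],"twist": [0,0,-0.26],"fingers": -0.8},
  {"translation": [0,0,0],"twist": [0,0,-0.4],"fingers": -0.8},
  {"translation": [0,0,0],"twist": [0,0,-0.55],"fingers": -0.8},
  {"translation": [0,0,0],"twist": [0,0,-0.7],"fingers": -0.8},
])

```text
time: 5.7
eef_pos: [0.5518, -0.0054, 0.2466]
tcp_rot: [0.458, 0.889, 0.002, 0.002]
contact_force: [1.1, 2.9, 5.0]
opening: 0.551
finger_force: 40.6
```

```bash
python3 st.py
```

```text
t 5.7 pos [ 0.5518 -0.0054  0.2466] q [-0.19  0.02  1.89  0.    1.23 -0.81]
trans [0.0022 0.0002 0.0048] twist [ 5.200e-03 -2.000e-04  5.908e-01]
{'contact_force': [1.115, 2.92, 5.033], 'wrist_torque': [0.504, -0.153, 0.006], 'finger_force': 40.569, 'opening': 0.551, 'joint_efforts': [-1.18, -26.879, -26.333, -0.665, 0.006, 0.617]}
```

Request:
arm_command([
  {"translation": [0,0,0],"twist": [0,0,-0.15],"fingers": -0.8},
  {"translation": [0,0,0],"twist": [0,0,-0.3],"fingers": -0.8},
  {"translation": [0,0,0],"twist": [0,0,-0.45],"fingers": -0.8},
  {"translation": [0,0,0],"twist": [0,0,-0.6],"fingers": -0.8},
  {"translation": [0,0,0],"twist": [0,0,-0.7],"fingers": -0.8},
])

```text
time: 6.32
eef_pos: [0.5519, -0.0045, 0.247]
tcp_rot: [0.11, 0.994, 0.003, 0.002]
contact_force: [0.9, 4.6, 6.6]
opening: 0.544
finger_force: 40.7
```

```bash
python3 st.py
```

```text
t 6.33 pos [ 0.5519 -0.0045  0.247 ] q [-0.19  0.02  1.89  0.01  1.24 -1.55]
trans [0.0013 0.0004 0.0053] twist [ 0.0073 -0.      1.2892]
{'contact_force': [0.86, 4.559, 6.648], 'wrist_torque': [1.148, -0.055, 0.013], 'finger_force': 40.679, 'opening': 0.544, 'joint_efforts': [-2.661, -26.239, -25.959, -1.41, -0.215, 0.34]}
```

Request:
arm_command([
  {"translation": [0,0,0],"twist": [0,0,-0.1],"fingers": -0.8},
  {"translation": [0,0,0],"twist": [0,0,-0.18],"fingers": -0.8},
  {"translation": [0,0,0],"twist": [0,0,-0.18],"fingers": -0.8},
  {"translation": [0,0,-0.005],"twist": [0,0,-0.18],"fingers": -0.8},
  {"translation": [0,0,-0.01],"twist": [0,0,-0.18],"fingers": -0.8},
])

```text
time: 6.95
eef_pos: [0.5505, -0.0039, 0.251]
tcp_rot: [0.018, 1.0, 0.003, 0.0]
contact_force: [1.6, 4.2, -4.8]
opening: 0.545
finger_force: 41.6
```

```bash
python3 st.py
```

```text
t 6.95 pos [ 0.5505 -0.0039  0.251 ] q [-0.19  0.01  1.88  0.01  1.25 -1.73]
trans [-0.0006 -0.0001  0.0107] twist [ 0.0051 -0.0038  1.4659]
{'contact_force': [1.592, 4.185, -4.78], 'wrist_torque': [1.094, -0.494, -0.006], 'finger_force': 41.573, 'opening': 0.545, 'joint_efforts': [-2.649, -32.042, -31.058, -1.485, 0.363, -0.006]}
```

Request:
arm_command([
  {"translation": [0,0.003,0],"twist": [0,0,0],"fingers": -0.8},
  {"translation": [0,0.003,-0.003],"twist": [0,0,0],"fingers": -0.8},
  {"translation": [0,0.003,-0.006],"twist": [0,0,0],"fingers": -0.8},
  {"translation": [0,0.003,-0.006],"twist": [0,0,0],"fingers": -0.8},
])

```text
time: 7.45
eef_pos: [0.5506, -0.0037, 0.257]
tcp_rot: [0.018, 1.0, 0.0, 0.0]
contact_force: [2.1, 3.1, -1.7]
opening: 0.545
finger_force: 41.7
```

```bash
python3 st.py
python3 - <<'E'
from h import *
c=read_camera("side")
a=c["pixels"][160:280,240:400,::-1];cv2.imwrite("pics/crop3.png",cv2.resize(a,None,fx=5,fy=5,interpolation=cv2.INTER_CUBIC))
E
```

```text
t 7.45 pos [ 0.5506 -0.0037  0.257 ] q [-0.19  0.01  1.88  0.    1.26 -1.73]
trans [-0.0005 -0.0003  0.0187] twist [ 1.1000e-03 -4.0000e-04  1.4659e+00]
{'contact_force': [2.085, 3.13, -1.738], 'wrist_torque': [0.834, -0.409, -0.013], 'finger_force': 41.732, 'opening': 0.545, 'joint_efforts': [-1.85, -30.255, -29.628, -1.062, 0.264, -0.007]}
```

View pics/crop3.png

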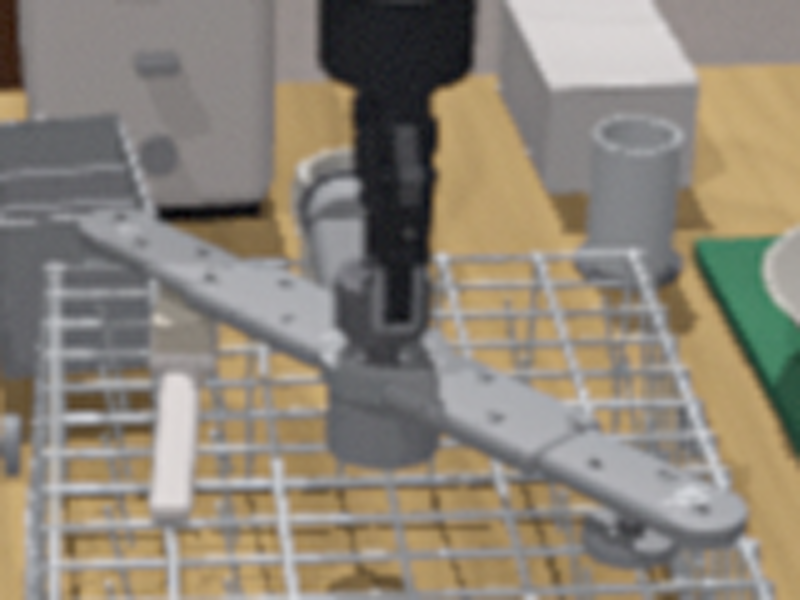

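The crop shows the head risen with its stem showing (around 385,345), and the pull force is falling. Lifting on.

Request:
arm_command([
  {"translation": [0,0.002,-0.01],"twist": [0,0,0],"fingers": -0.8},
  {"translation": [0,0.002,-0.02],"twist": [0,0,0],"fingers": -0.8},
  {"translation": [0,0.002,-0.03],"twist": [0,0,0],"fingers": -0.8},
  {"translation": [0,0.002,-0.04],"twist": [0,0,0],"fingers": -0.8},
])

```text
time: 8.0
eef_pos: [0.5506, -0.0028, 0.2877]
tcp_rot: [0.018, 1.0, -0.0, 0.0]
contact_force: [-0.1, 0.1, -0.5]
opening: 0.549
finger_force: 41.9
```

```bash
python3 st.py
```

```text
t 8.0 pos [ 0.5506 -0.0028  0.2877] q [-0.19 -0.02  1.84 -0.    1.31 -1.72]
trans [-0.0005 -0.0015  0.0597] twist [-1.000e-04  9.000e-04  1.466e+00]
{'contact_force': [-0.114, 0.095, -0.462], 'wrist_torque': [-0.022, 0.044, 0.027], 'finger_force': 41.942, 'opening': 0.549, 'joint_efforts': [-0.005, -29.193, -29.876, -0.006, -0.054, -0.0]}
```

The nut hangs free, with only its own weight left on the wrist.

Request:
arm_command([
  {"translation": [0,0,-0.02],"twist": [0,0,0],"fingers": -0.8},
  {"translation": [0,0,-0.04],"twist": [0,0,0],"fingers": -0.8},
  {"translation": [0,0,-0.06],"twist": [0,0,0],"fingers": -0.8},
  {"translation": [0,0,-0.07],"twist": [0,0,0],"fingers": -0.8},
  {"translation": [0,0,-0.07],"twist": [0,0,0],"fingers": -0.8},
])

```text
time: 8.62
eef_pos: [0.5508, -0.0026, 0.3402]
tcp_rot: [0.018, 1.0, -0.0, 0.001]
contact_force: [-0.4, -0.1, -0.8]
opening: 0.545
finger_force: 41.9
```

Request:
arm_command([
  {"translation": [0,0,0],"twist": [0,0,0],"fingers": -0.8},
  {"translation": [0,0,0],"twist": [0,0,0],"fingers": -0.8},
  {"translation": [0,0,0],"twist": [0,0,0],"fingers": -0.8},
])

```text
time: 9.0
eef_pos: [0.5504, -0.0025, 0.3387]
tcp_rot: [0.018, 1.0, 0.0, -0.0]
contact_force: [1.0, -0.1, -1.1]
opening: 0.547
finger_force: 41.9
```

```bash
python3 st.py
python3 - <<'E'
from h import *
c=read_camera("side")
s=get_state();
for z in(.071,.056+.019-.019):print(proj(c,np.array(s["eef_pos"])-[0,0,z]))
a=c["pixels"][140:260,240:400,::-1];cv2.imwrite("pics/crop4.png",cv2.resize(a,None,fx=5,fy=5,interpolation=cv2.INTER_CUBIC))
E
```

```text
t 9.0 pos [ 0.5504 -0.0025  0.3387] q [-0.19 -0.05  1.78  0.    1.41 -1.72]
trans [-0.001  -0.002   0.1276] twist [-6.0000e-04 -9.0000e-04  1.4661e+00]
{'contact_force': [0.98, -0.081, -1.087], 'wrist_torque': [-0.023, 0.015, 0.023], 'finger_force': 41.945, 'opening': 0.547, 'joint_efforts': [0.002, -28.875, -30.696, -0.001, 0.005, 0.0]}
(np.float64(316.875934327492), np.float64(210.63336135824335))
(np.float64(317.0223257329857), np.float64(205.0817760461091))
```

View pics/crop4.png

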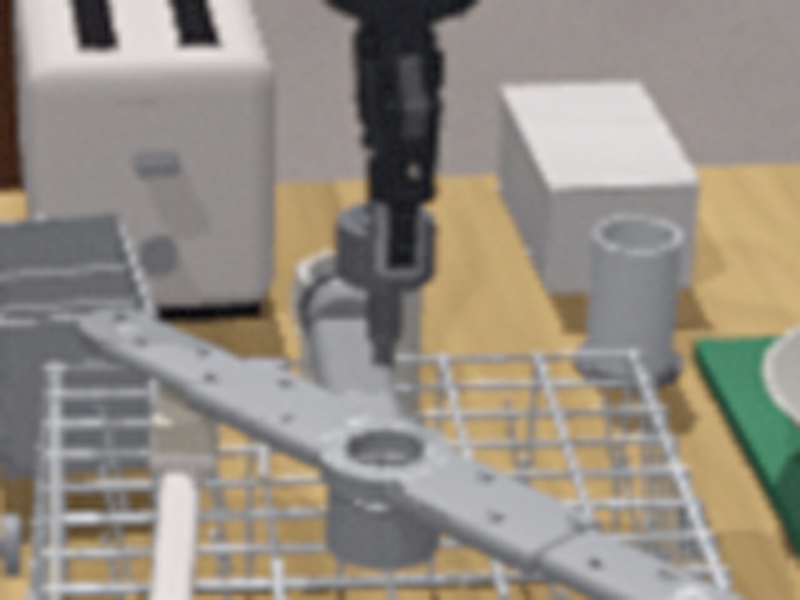

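The nut is held upright. Its stem tip, at crop (385,363), puts it at about z = 0.262 m, well clear of the open spray arm hole at (385,447).

```bash
python3 -c "
from plant import *
print(sign_off())"
```

```text
the job is handed in; nothing more can be done
None
```

The nut came loose anticlockwise as seen from above (an ordinary right-hand thread). I turned it about 88°, lifted it off, and handed the job in after 9 s with it held upright and still over the hub, stem tip about 45 mm above the spray arm; I haven't seen the judge's result.

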